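# Open the green gas cylinder with its ratchet wrench

### The job

Open the valve of the green gas cylinder: swing the ratchet wrench that sits on its spindle back and forth (anticlockwise seen from above turns the spindle, clockwise slips freely) until the red pointer on the spindle has moved fully into the green sector of the dial, then let go. Leave the wrench on the blue cylinder alone.

Things in the scene. Friction and masses are not known exactly. Their poses are not given: they have to be found in the camera images.
- green_grip (a point): Centre of the black handle grip (85 mm long, 22 wide, 20 high, level, yellow band at each end) of the ratchet wrench on the green cylinder (80 mm diameter, lying in a cradle); 92 mm above the table, nothing below. x axis: along the handle towards the vertical valve spindle, which is 125 mm away; y: level, across the handle; z: up. The wrench turns about the spindle and cannot come off.
- green_wrench (a joint): Wrench angle (rad) about the spindle: 0 with the handle straight away from the cylinder, growing anticlockwise from above; stop pins limit it to -0.6 to 0.6; stays where left. Anticlockwise drives the spindle (about 4 N at the grip) after up to 0.35 rad of idle motion until the ratchet catches (18 teeth); clockwise it slips (about 1 N).
- green_spindle (a joint): Angle (rad) of the green cylinder's valve spindle and the 50 mm red pointer fixed on it, just above the white dial under the wrench: 0 closed (black mark), growing anticlockwise from above. The dial's green sector spans 2.4 to 2.85; 2.85 is the end stop. Starts at 0 to 0.4. Stays where left; only the wrench turns it.
- blue_grip (a point): Centre of the handle grip of the identical wrench on the identical but blue cylinder, which must be left alone; same axes and sizes as green_grip. The two cylinders may be on either side.

How it is judged:
By the outcome, as a careful person would: the job done as asked, in the order asked, and still so for the second after the job is handed in, with the robot touching nothing.
It also fails if it takes over 67 s, if anything falls off the work surface, if the arm or the gripper's body presses on something with over 40 N, if the wrist force passes 120 N, or if a joint passes its speed limit or range.

### The arm

A 6-joint arm with a two-finger parallel gripper is mounted at the origin on the work surface. World frame = base frame: x ahead of the robot, y to its left, z up, the work surface at z = 0. Lengths are in m, angles in rad, forces in N, time in s.
With the tool pointing down it reaches from about 0.375 to 0.9 m from the base axis. Payload 3.1 kg.
Tool frame: the origin (TCP) lies on the centre line of the jaws, within the pads' length; the fingertips stand 19 mm ahead of it and the grasp point (between the pads) is the TCP; y points along the fingers, x is the direction in which the jaws open and shut, and the axes are right-handed (so a half turn about y gives the same grasp; the last joint's range is limited). The gripper opens to 85 mm and grips with 20 to 120 N. Pads are 22 mm wide; open, the fingers measure 114 mm over their backs; the gripper's body (76 mm by 85 mm) begins 54 mm behind the grasp point. The pads swing forward as they close: fully open they stand 13 mm farther back than shut.
Start: joints at [-1.399, 0.527, 1.433, -0, 1.181, -0.178], TCP at [0.215, -0.587, 0.25] pointing down, gripper open.
Joint ranges: [-3.08, 3.08], [-0.75, 2.2], [0.22, 2.44], [-1.43, 4.57], [0, 2.65], [-2.85, 2.85]. Speed limits (rad/s): [2.79, 2.79, 3.14, 3.14, 3.14, 3.14].

### API

Orientations are given as a unit quaternion [x, y, z, w].
In Python, from station import * gives the robot as it stands.
- The arm moves only by the tool step_arm, never from a script. Its argument "moves" is a list of rows, each a list of 7 numbers: the turn, a rotation vector about the tool's x, y, z in rad, then the shift along the tool's x, y, z in cm, then the closure, from -1 (fully open) to 1 (shut). A call has 1 to 12 rows; each row is the pose to reach, as a shift and turn from the pose measured when the call began, along the tool's axes at that moment; what a row does not reach only later rows make up. A row lasts 1/8 s, in which the tool goes at most 62.5 mm and 10.7 degrees, less where a joint would pass 70% of its speed; a pose out of reach is approached as far as the arm can. A call with a gripper value outside its range is refused whole. The fingers move at their own pace and stop on an object; "grip_force" is the grip in N (left out, the last holds). Time passes only in rows, so rows that repeat a pose let the fingers close. It gives the time, the measured TCP pose, the force and the opening at its end, in the units of the state.
- sense(): the state, without advancing time (a new reading comes with each control period).
- snapshot(name): name is "scene" or "top" or "wrist"; returns a dict with "frame" (480x640x3 uint8, red, green, blue), "z_map" (480x640 float32, m along the optical axis (not along the pixel's ray), 0 where there is no reading), "vfov" (degrees; the focal length in pixels is half the picture's height over the tangent of half this angle, whatever the lens; pixels are square), "cx", "cy" (the principal point, pixels), "xyz" and "orientation" of the camera in the world. Camera axes: x right, y down, z forward; pixel columns grow to the right and rows downward; lengths in m; the calibration is good to about 2 mm. A picture is of the moment at which its call begins.
- sign_off(): hands the job in, once; it reports no verdict.
The state is a dict: "t": time; "q": joint angles; "qd": joint speeds; "tau": joint torques, N m; "tcp_pos": TCP position; "tool_rot": TCP orientation; "force": force on the tool from outside, world axes, zero at the start; "ft_torque": the same for the moment, N m; "finger_gap": opening from 0.0 (shut) to 1.0 (fully open).
Only numpy, scipy, OpenCV 4.12 (cv2) and the standard library are available. Lean on these libraries where they do the work, as an engineer would, in place of code of your own. Each camera call takes 0.05 s, during which the arm holds its last target.

## Working session

There is one attempt and no reset: what is moved stays moved. The work goes in short steps, Python scripts to look and compute and a tool call to move; the robot and the scene stay as the last step left them, time stands still between calls to the robot, and variables do not carry over. Pictures are saved under pics/ and viewed, and the job is handed in when it is done.

Besides the shell and the picture viewer there is one more tool, called after "Emit:" as name([rows], argument=value, ...), one row to a line, values as JSON. step_arm: Moves the arm, as the interface text tells. Its arguments: {"type":"object","properties":{"moves":{"type":"array","items":{"type":"array","items":{"type":"number"}}},"grip_force":{"type":"number"}},"required":["moves"]}

```bash
mkdir -p pics; ls
python3 - <<'E'
from station import *
import cv2
s=sense();print(s)
for n in ["scene","top","wrist"]:
    d=snapshot(n);cv2.imwrite(f"pics/{n}0.png",d["frame"][:,:,::-1]);print(n,d["vfov"],d["cx"],d["cy"],d["xyz"],d["orientation"])
E
```

```text
pics
{'t': 0.0, 'q': array([-1.39850261e+00,  5.28485442e-01,  1.43392894e+00,  4.18653485e-05,
        1.18139399e+00, -1.78492736e-01]), 'qd': array([ 0.00123711, -0.00073588, -0.00059375,  0.00045485, -0.00229215,
        0.0013255 ]), 'tau': array([-8.32644673e-04, -4.42354345e+01, -1.78025436e+01, -1.35716355e-04,
        8.27031385e-03,  2.41525430e-05]), 'tcp_pos': array([ 0.21469542, -0.58623664,  0.24931326]), 'tool_rot': array([-0.5790078 ,  0.4056282 , -0.40454319,  0.58013838]), 'force': array([0.308226  , 0.53028946, 0.03091392]), 'ft_torque': array([0.0241165 , 0.01827528, 0.03321118]), 'finger_gap': 0.9997422476345754}
scene 42.49572416955564 315.0534583812684 241.93715581280443 [0.97923016 0.66539198 0.65064156] [ 0.23421882  0.86020505 -0.43825837 -0.11453569]
top 52.34401562946081 321.8521273043393 235.95304973114386 [ 0.41579796 -0.0227313   0.7743445 ] [ 0.77181204 -0.62710881  0.0684472  -0.07972261]
wrist 59.120219172583504 312.705890057818 238.6875793621936 [ 0.27847715 -0.56355826  0.37149553] [ 0.8122415  -0.56757571 -0.07779302  0.10986265]
```

View pics/scene0.png

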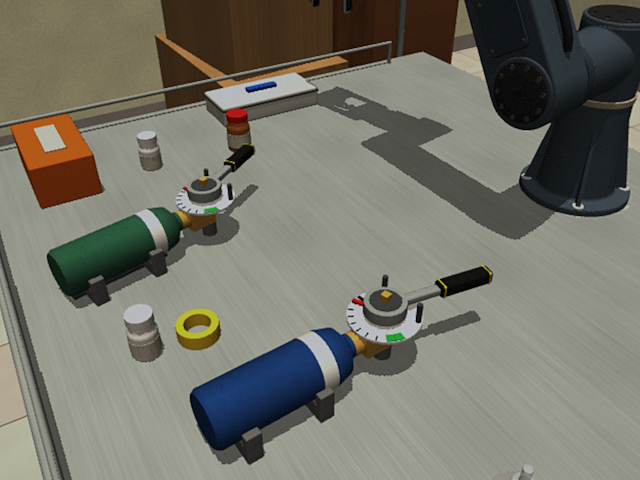

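View pics/top0.png

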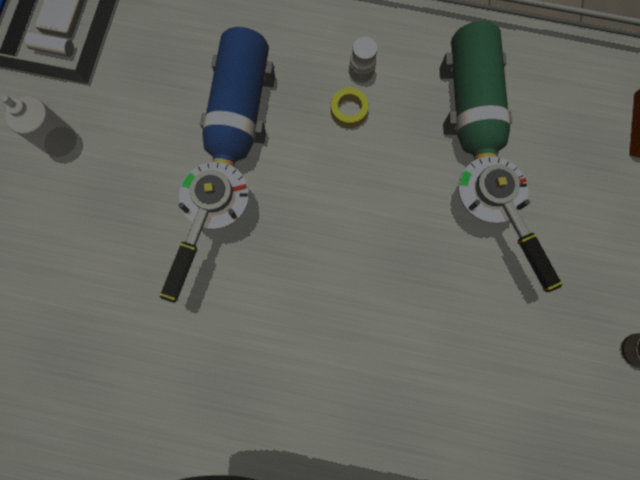

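View pics/wrist0.png

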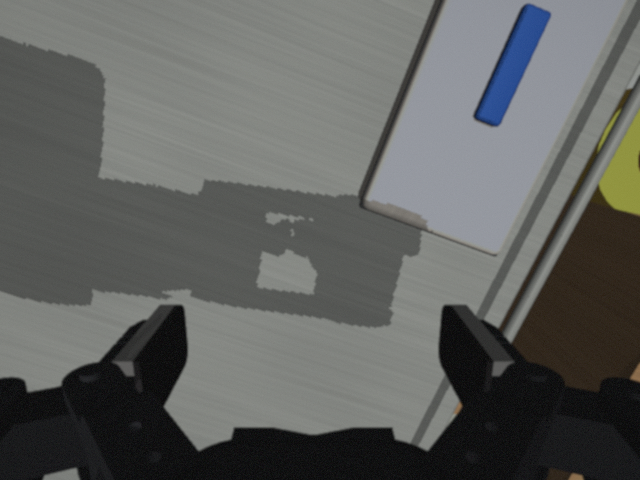

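The green cylinder is on the right in the top view: spindle cap at about (502,182), grip from (528,240) to (553,287). The pointer is near the start mark at about (523,183). Next I'll measure these.

```bash
cat > h.py <<'E'
from station import *
import numpy as np, cv2
from scipy.spatial.transform import Rotation as R
def cam(n,save=None):
    d=snapshot(n)
    if save: cv2.imwrite(f"pics/{save}.png",d["frame"][:,:,::-1])
    d["f"]=240/np.tan(np.radians(d["vfov"]/2)); d["Rm"]=R.from_quat(d["orientation"]).as_matrix()
    return d
def depthpts(d,m):
    v,u=np.nonzero(m&(d["z_map"]>0)); z=d["z_map"][v,u]
    return (np.c_[(u-d["cx"])/d["f"]*z,(v-d["cy"])/d["f"]*z,z])@d["Rm"].T+d["xyz"]
def ray(d,uv,zp):
    uv=np.atleast_2d(np.asarray(uv,float))
    r=np.c_[(uv-[d["cx"],d["cy"]])/d["f"],np.ones(len(uv))]@d["Rm"].T
    return d["xyz"]+r*((zp-d["xyz"][2])/r[:,2])[:,None]
def proj(d,p):
    c=(np.atleast_2d(p)-d["xyz"])@d["Rm"]; return c[:,:2]/c[:,2:]*d["f"]+[d["cx"],d["cy"]]
def hsv(d): return cv2.cvtColor(d["frame"],cv2.COLOR_RGB2HSV)
E
python3 - <<'E'
from h import *
d=cam("top"); H=hsv(d)
box=np.zeros((480,640),bool); box[130:310,440:580]=1
yel=(H[...,0]>20)&(H[...,0]<35)&(H[...,1]>130)&(H[...,2]>90)&box
n,l,st,c=cv2.connectedComponentsWithStats(yel.astype(np.uint8))
for i in range(1,n):
    if st[i,4]>5:
        p=depthpts(d,l==i); print(st[i],c[i],np.median(p,0))
blk=(H[...,2]<45)&box; blk[:225]=0
n,l,st,c=cv2.connectedComponentsWithStats(blk.astype(np.uint8))
i=1+np.argmax(st[1:,4]); p=depthpts(d,l==i); print("blk",st[i],c[i],np.median(p,0),p.min(0),p.max(0),ray(d,c[i],.102))
rect=cv2.minAreaRect(np.argwhere(l==i)[:,::-1].astype(np.float32));print(rect, ray(d,cv2.boxPoints(rect),.102))
g=(H[...,0]>50)&(H[...,0]<85)&(H[...,1]>80)&box
gg=(H[...,0]>55)&(H[...,0]<90)&(H[...,1]>80); gg[:, :430]=0; gg[:,540:]=0; gg[150:]=0
p=depthpts(d,gg); 
top=p[p[:,2]>np.percentile(p[:,2],70)];print("cyl",p.mean(0),top.mean(0),np.linalg.svd(top-top.mean(0))[2][0],p[:,2].max())
dr=(H[...,0]>50)&(H[...,0]<75)&(H[...,1]>150)&box; dr[:165]=0;print("sector",dr.sum(),np.median(depthpts(d,dr),0))
rd=((H[...,0]<8)|(H[...,0]>172))&(H[...,1]>130)&box;p=depthpts(d,rd);print("red",rd.sum(),np.median(p,0),np.argwhere(rd)[:,::-1].mean(0))
cv2.imwrite("pics/crop0.png",cv2.resize(d["frame"][130:310,430:590,::-1],None,fx=3.3,fy=3.3,interpolation=cv2.INTER_CUBIC))
E
```

```text
[480 154  16   2  24] [487.33333333 154.33333333] [ 0.74265109 -0.2175126   0.06728391]
[498 178   9   7  49] [502. 181.] [ 0.68639142 -0.23250452  0.11097962]
[522 234  14   7  25] [528.52 237.52] [ 0.61424736 -0.28226597  0.10155663]
[548 282  14   7  27] [554.74074074 285.2962963 ] [ 0.55513041 -0.32708692  0.10157234]
blk [519 233  42  59 958] [539.15762004 262.38935282] [ 0.58327984 -0.30312596  0.10011883] [ 0.54758908 -0.33565993  0.08489379] [ 0.62299867 -0.27333201  0.10432589] [[ 0.5825062  -0.30160366  0.102     ]]
((538.8099975585938, 261.6545104980469), (63.087547302246094, 17.699562072753906), 61.189208984375) [[ 0.61004405 -0.26549005  0.102     ]
 [ 0.62684187 -0.28550794  0.102     ]
 [ 0.55735839 -0.33583683  0.102     ]
 [ 0.54121795 -0.31609256  0.102     ]]
cyl [ 0.85279759 -0.18853566  0.0827759 ] [ 0.87431074 -0.19080073  0.09024   ] [-9.77072518e-01 -2.12904768e-01 -9.23858953e-04] 0.09369267472469767
sector 83 [ 0.69403198 -0.18878226  0.07510553]
red 20 [ 0.70716204 -0.27215464  0.07906508] [522.15 180.25]
```

View pics/crop0.png

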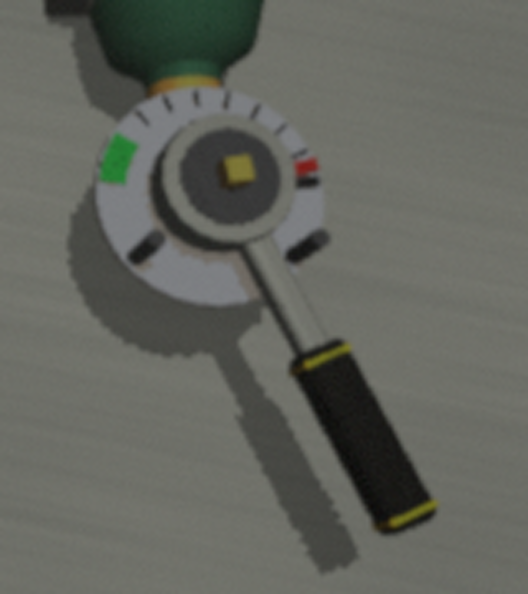

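Run:
```python
from h import *
s=sense(); M=R.from_quat(s["tool_rot"]).as_matrix(); print(M.round(3)); print("xbear",np.degrees(np.arctan2(M[1,0],M[0,0])))
d=cam("top"); 
b=np.zeros((480,640),bool); b[335:365,622:640]=1
H=hsv(d); p=depthpts(d,b&(H[...,2]<90)); print(p.min(0),p.max(0),np.median(p,0))
# black mark vs red vs green bearings by ray on plane z=.077 round dial centre
C=np.array([.6864,-.2325])
for n,uv in dict(red=(522.5,180.5),mark=(523,185.2),g1=(430+125/3.3,130+137/3.3),g2=(430+113/3.3,130+184/3.3)).items():
    q=ray(d,uv,.077)[0,:2]-C; print(n,q,np.degrees(np.arctan2(q[1],q[0])))
```

```text
[[ 0.344 -0.     0.939]
 [-0.939  0.001  0.344]
 [-0.001 -1.     0.   ]]
xbear -69.90097323788093
[ 0.47793358 -0.49907629 -0.00329737] [ 0.52114155 -0.4786032   0.04943088] [ 0.49788237 -0.48301315  0.02418286]
red [ 0.02111218 -0.04093347] -62.71676113217168
mark [ 0.01391762 -0.04255183] -71.88839985146353
g1 [0.01826277 0.04142015] 66.20658850321597
g2 [-0.00509034  0.04354949] 96.66684073763898
```

Emit:
step_arm([
  [0, -0.267, 0, -13.7, 5, 44.4, -0.2],
  [0, -0.267, 0, -13.7, 5, 44.4, -0.2],
  [0, -0.267, 0, -13.7, 5, 44.4, -0.2],
  [0, -0.267, 0, -13.7, 5, 44.4, -0.2],
  [0, -0.267, 0, -13.7, 5, 44.4, -0.2],
  [0, -0.267, 0, -13.7, 5, 44.4, -0.2],
  [0, -0.267, 0, -13.7, 5, 44.4, -0.2],
  [0, -0.267, 0, -13.7, 5, 44.4, -0.2],
  [0, -0.267, 0, -13.7, 5, 44.4, -0.2],
  [0, -0.267, 0, -13.7, 5, 44.4, -0.2],
  [0, -0.267, 0, -13.7, 5, 44.4, -0.2],
  [0, -0.267, 0, -13.7, 5, 44.4, -0.2],
])

```text
t: 1.75
tcp_pos: [0.5838, -0.3065, 0.2003]
tool_rot: [-0.628, 0.325, -0.325, 0.628]
force: [-0.2, -0.7, 0.4]
finger_gap: 0.599
```

```bash
cat > rel.py <<'E'
from h import *
# move to grip at bearing b (deg) about C, height z: print tool-frame row
import sys
def row(b,z=.092,C=(.6864,-.2325),r=.1247,s=None):
    s=s or sense(); M=R.from_quat(s["tool_rot"])
    b=np.radians(b); p=np.array([C[0]+r*np.cos(b),C[1]+r*np.sin(b),z])
    yaw=b+np.pi/2  # tool x bearing
    X=np.array([np.cos(yaw),np.sin(yaw),0]);Y=np.array([0,0,-1.]);T=R.from_matrix(np.c_[X,Y,np.cross(X,Y)])
    return np.r_[(M.inv()*T).as_rotvec(),M.inv().apply(p-s["tcp_pos"])*100]
E
python3 - <<'E'
from rel import *
s=sense();print(s["t"],s["tcp_pos"],s["finger_gap"],s["q"].round(2)); print(row(215.4).round(3))
d=cam("wrist","w1")
print(proj(d,[[.6864,-.2325,.111],[.5847,-.3047,.102]]))
E
```

```text
1.75 [ 0.58379517 -0.30645319  0.20032182] 0.5985538048469949 [-0.65  0.63  1.39  0.    1.13  0.3 ]
[-0.0000e+00 -2.0000e-03 -1.0000e-03 -7.7000e-02  1.0832e+01  1.7300e-01]
[[309.51064736 -15.87061794]
 [310.44735861 247.3149481 ]]
```

View pics/w1.png

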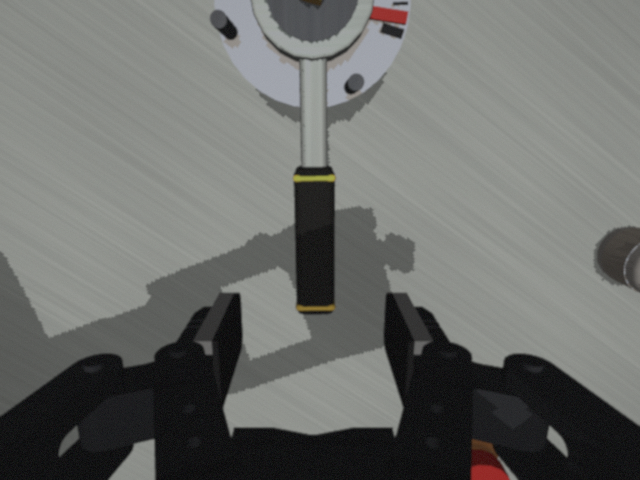

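Emit:
step_arm([
  [0, 0, 0, 0, 5, 0.1, -0.2],
  [0, 0, 0, 0, 10.8, 0.1, -0.2],
  [0, 0, 0, 0, 10.8, 0.1, -0.2],
  [0, 0, 0, 0, 10.8, 0.1, -0.2],
  [0, 0, 0, 0, 10.8, 0.1, 1],
  [0, 0, 0, 0, 10.8, 0.1, 1],
  [0, 0, 0, 0, 10.8, 0.1, 1],
  [0, 0, 0, 0, 10.8, 0.1, 1],
  [0, 0, 0, 0, 10.8, 0.1, 1],
  [0, 0, 0, 0, 10.8, 0.1, 1],
], grip_force=40)

```text
t: 3.05
tcp_pos: [0.5858, -0.3063, 0.0955]
tool_rot: [0.628, -0.323, 0.326, -0.628]
force: [-0.8, 1.1, 6.6]
finger_gap: 0.247
```

Run:
```python
from rel import *
s=sense();print(s["t"],s["tcp_pos"],s["force"],s["finger_gap"],s["q"].round(2))
for b in np.arange(210,160,-8): print(b,row(b).round(2).tolist())
print(row(163).round(2))
```

```text
3.05 [ 0.58584934 -0.30634424  0.09550227] [-0.84056185  1.09442566  6.55713642] 0.24703469699256497 [-0.65  0.76  1.45  0.    0.92  0.3 ]
210 [-0.0, 0.09, 0.0, -1.37, 0.35, 0.06]
202 [-0.0, 0.23, 0.0, -3.09, 0.34, 0.34]
194 [-0.0, 0.37, 0.0, -4.75, 0.34, 0.86]
186 [-0.0, 0.51, 0.0, -6.32, 0.33, 1.6]
178 [-0.0, 0.65, 0.0, -7.77, 0.33, 2.56]
170 [-0.0, 0.79, 0.0, -9.08, 0.32, 3.71]
162 [-0.0, 0.93, 0.0, -10.21, 0.32, 5.03]
[ -0.     0.91   0.   -10.08   0.32   4.86]
```

Emit:
step_arm([
  [0, 0.09, 0, -1.3, 0.1, 0.06, 1],
  [0, 0.23, 0, -3.1, 0.1, 0.34, 1],
  [0, 0.37, 0, -4.75, 0.1, 0.86, 1],
  [0, 0.51, 0, -6.3, 0.1, 1.6, 1],
  [0, 0.65, 0, -7.75, 0.1, 2.55, 1],
  [0, 0.79, 0, -9.1, 0.1, 3.7, 1],
  [0, 0.91, 0, -10.1, 0.1, 4.85, 1],
  [0, 0.91, 0, -10.1, 0.1, 4.85, 1],
])

```text
t: 4.05
tcp_pos: [0.5673, -0.1961, 0.0955]
tool_rot: [0.422, -0.565, 0.569, -0.423]
force: [-1.7, -2.7, 1.7]
finger_gap: 0.25
```

```bash
cat > chk.py <<'E'
from rel import *
import sys
s=sense(); v=s["tcp_pos"][:2]-[.6864,-.2325]
M=R.from_quat(s["tool_rot"]).as_matrix()
print(s["t"],s["tcp_pos"],"F",s["force"].round(1),s["ft_torque"].round(2),"gap",s["finger_gap"].round(3),"bear",np.degrees(np.arctan2(v[1],v[0]))%360,"r",np.hypot(*v),"yawbear",(np.degrees(np.arctan2(M[1,0],M[0,0]))-90)%360)
d=cam("top"); H=hsv(d)
cv2.imwrite(f"pics/{sys.argv[1]}.png",cv2.resize(d["frame"][130:310,430:590,::-1],None,fx=3.3,fy=3.3,interpolation=cv2.INTER_CUBIC))
box=np.zeros((480,640),bool); box[130:235,440:550]=1
rd=((H[...,0]<8)|(H[...,0]>172))&(H[...,1]>110)&box
if rd.sum()>5:
    uv=np.argwhere(rd)[:,::-1]; q=ray(d,uv,.079)[:,:2]-[.6864,-.2325]; a=np.degrees(np.arctan2(q[:,1],q[:,0])); a=(a+180)%360-180
    print("red n",len(uv),"bearing",a.mean(),a.min(),a.max(),"angle",np.radians(a.mean()+71.9))
for b in map(float,sys.argv[2:]): print(b,row(b,s=s).round(2).tolist())
E
python3 chk.py c1 171 180 189 198 207 216 222 225
```

```text
Traceback (most recent call last):
  File "chk.py", line 5, in <module>
    print(s["t"],s["tcp_pos"],"F",s["force"].round(1),s["ft_torque"].round(2),"gap",s["finger_gap"].round(3),"bear",np.degrees(np.arctan2(v[1],v[0]))%360,"r",np.hypot(*v),"yawbear",(np.degrees(np.arctan2(M[1,0],M[0,0]))-90)%360)
                                                                                    ^^^^^^^^^^^^^^^^^^^^^
AttributeError: 'float' object has no attribute 'round'
```

```bash
sed -i 's/s\["finger_gap"\].round(3)/s["finger_gap"]/' chk.py
python3 chk.py c1 171 180 189 198 207 216 222 225
```

```text
4.05 [ 0.56727915 -0.19614589  0.09551211] F [-1.7 -2.7  1.7] [-0.34  0.45 -0.41] gap 0.2498606421083271 bear 163.0285027307464 r 0.12454476726171347 yawbear 163.2941250842378
171.0 [-0.0, -0.13, 0.0, 1.73, 0.36, 0.1]
180.0 [-0.0, -0.29, 0.0, 3.64, 0.36, 0.51]
189.0 [-0.0, -0.45, 0.0, 5.47, 0.37, 1.22]
198.0 [-0.0, -0.61, 0.0, 7.16, 0.38, 2.2]
207.0 [-0.0, -0.76, 0.0, 8.67, 0.39, 3.44]
216.0 [-0.0, -0.92, 0.0, 9.98, 0.4, 4.9]
222.0 [-0.0, -1.02, 0.0, 10.71, 0.4, 5.98]
225.0 [-0.0, -1.08, 0.0, 11.04, 0.41, 6.54]
```

View pics/c1.png

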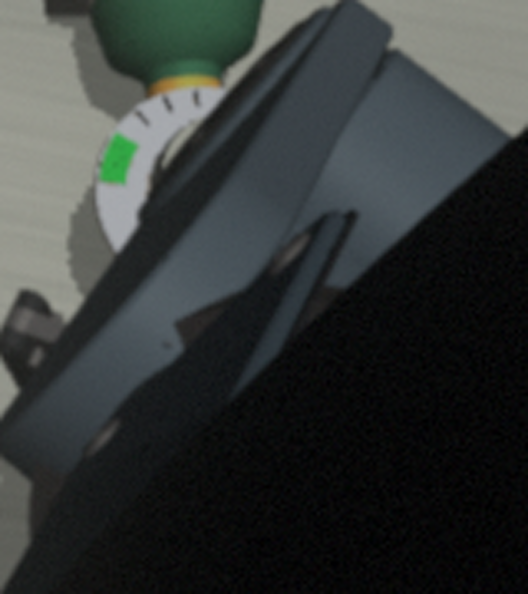

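The arm hides the dial from above; the green sector still shows at (118,160) in the crop. The wrench is at the clockwise end, so I'll drive anticlockwise.

Emit:
step_arm([
  [0, -0.13, 0, 1.7, 0, 0.1, 1],
  [0, -0.29, 0, 3.65, 0, 0.5, 1],
  [0, -0.45, 0, 5.5, 0, 1.2, 1],
  [0, -0.61, 0, 7.15, 0, 2.2, 1],
  [0, -0.76, 0, 8.7, 0, 3.45, 1],
  [0, -0.92, 0, 10, 0, 4.9, 1],
  [0, -1.02, 0, 10.7, 0, 6, 1],
  [0, -1.06, 0, 10.9, 0, 6.35, 1],
  [0, -1.06, 0, 10.9, 0, 6.35, 1],
])

```text
t: 5.22
tcp_pos: [0.5967, -0.3195, 0.0956]
tool_rot: [0.651, -0.274, 0.278, -0.651]
force: [1.0, -0.8, -4.2]
finger_gap: 0.25
```

```bash
cat > sc.py <<'E'
from rel import *
import sys
d=cam("scene"); H=hsv(d)
cv2.imwrite(f"pics/{sys.argv[1]}.png",cv2.resize(d["frame"][120:260,140:290,::-1],None,fx=4,fy=4,interpolation=cv2.INTER_CUBIC))
box=np.zeros((480,640),bool); box[165:235,165:245]=1
def bear(m,z):
    uv=np.argwhere(m)[:,::-1]; q=ray(d,uv,z)[:,:2]-[.6864,-.2325]; a=np.degrees(np.arctan2(q[:,1],q[:,0])); k=np.hypot(*q.T)>.025
    a=a[k]; return (k.sum(), a.mean(),a.min(),a.max(),"rel",np.radians(a.mean()+71.9)) if k.any() else None
print("red",bear(((H[...,0]<8)|(H[...,0]>172))&(H[...,1]>140)&box,.079))
print("grn",bear((H[...,0]>52)&(H[...,0]<72)&(H[...,1]>150)&(H[...,2]>110)&box,.076))
E
python3 chk.py c2 216 207 198 189 180 171 163;python3 sc.py s2
```

```text
5.225 [ 0.59667654 -0.31946718  0.09562738] F [ 1.  -0.8 -4.2] [ 0.05 -0.03 -0.48] gap 0.2504301683848007 bear 224.1062867811903 r 0.12495434907250796 yawbear 224.01884813741697
216.0 [-0.0, 0.14, 0.0, -1.76, 0.35, 0.15]
207.0 [-0.0, 0.3, 0.0, -3.67, 0.35, 0.57]
198.0 [-0.0, 0.45, 0.0, -5.49, 0.34, 1.29]
189.0 [-0.0, 0.61, 0.0, -7.18, 0.33, 2.28]
180.0 [-0.0, 0.77, 0.0, -8.69, 0.33, 3.53]
171.0 [-0.0, 0.93, 0.0, -9.98, 0.32, 4.99]
163.0 [-0.0, 1.06, 0.0, -10.93, 0.32, 6.45]
red (np.int64(35), np.float64(-19.49639367458616), np.float64(-137.6821370292731), np.float64(-8.329176949248081), 'rel', np.float64(0.9146154702973986))
grn (np.int64(42), np.float64(81.57696353719483), np.float64(68.73981004069569), np.float64(94.48861108554827), 'rel', np.float64(2.678678339687332))
```

View pics/s2.png

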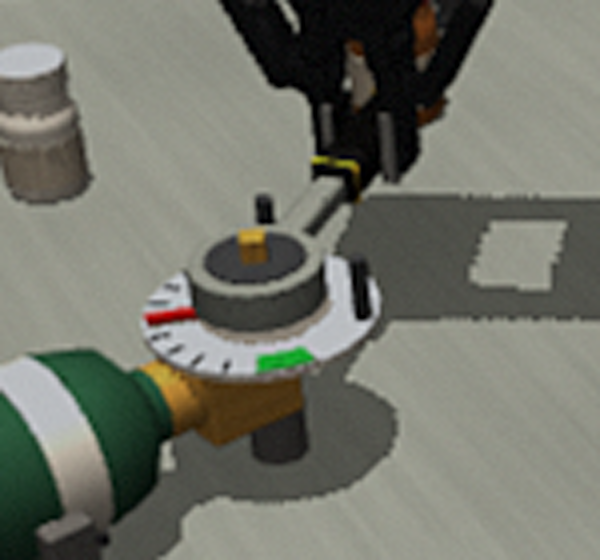

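View pics/c2.png

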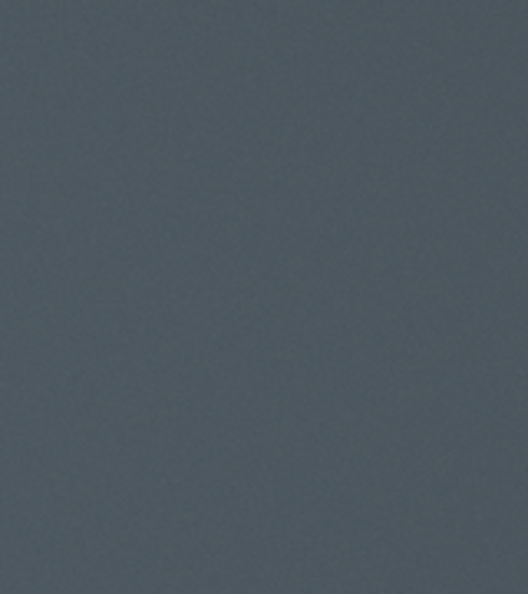

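The pointer now sits at crop (165,317), about 0.95 rad on from closed. The green sector is at (285,360) and the grip is still held. I'll go clockwise again and then make another stroke.

Emit:
step_arm([
  [0, 0.14, 0, -1.75, 0, 0.15, 1],
  [0, 0.3, 0, -3.65, 0, 0.57, 1],
  [0, 0.45, 0, -5.5, 0, 1.3, 1],
  [0, 0.61, 0, -7.2, 0, 2.3, 1],
  [0, 0.77, 0, -8.7, 0, 3.5, 1],
  [0, 0.93, 0, -10, 0, 5, 1],
  [0, 1.06, 0, -10.9, 0, 6.45, 1],
  [0, 1.06, 0, -10.9, 0, 6.45, 1],
])

```text
t: 6.32
tcp_pos: [0.5673, -0.196, 0.0956]
tool_rot: [0.422, -0.565, 0.569, -0.423]
force: [-1.1, -2.0, -1.7]
finger_gap: 0.251
```

```bash
python3 chk.py c3 171 180 189 198 207 216 222 224;python3 sc.py s3
```

```text
6.325 [ 0.56734393 -0.19600171  0.09556194] F [-1.1 -2.  -1.7] [-0.24  0.25 -0.6 ] gap 0.25133418811693065 bear 162.956353714635 r 0.12452498949194082 yawbear 163.38859289215483
171.0 [-0.01, -0.13, 0.0, 1.74, 0.36, 0.09]
180.0 [-0.01, -0.29, 0.0, 3.66, 0.37, 0.5]
189.0 [-0.01, -0.45, 0.0, 5.48, 0.37, 1.21]
198.0 [-0.0, -0.6, 0.0, 7.18, 0.38, 2.19]
207.0 [-0.0, -0.76, 0.0, 8.69, 0.39, 3.42]
216.0 [-0.0, -0.92, 0.0, 10.0, 0.41, 4.88]
222.0 [-0.0, -1.02, 0.0, 10.74, 0.41, 5.96]
224.0 [-0.0, -1.06, 0.0, 10.96, 0.42, 6.33]
red (np.int64(34), np.float64(-16.02034239944831), np.float64(-23.39863526442954), np.float64(-8.329176949248081), 'rel', np.float64(0.9752840100167014))
grn (np.int64(42), np.float64(81.57696353719483), np.float64(68.73981004069569), np.float64(94.48861108554827), 'rel', np.float64(2.678678339687332))
```

Emit:
step_arm([
  [0, -0.13, 0, 1.7, 0, 0.1, 1],
  [0, -0.29, 0, 3.65, 0, 0.5, 1],
  [0, -0.45, 0, 5.5, 0, 1.2, 1],
  [0, -0.61, 0, 7.15, 0, 2.2, 1],
  [0, -0.76, 0, 8.7, 0, 3.45, 1],
  [0, -0.92, 0, 10, 0, 4.9, 1],
  [0, -1.02, 0, 10.7, 0, 6, 1],
  [0, -1.06, 0, 10.9, 0, 6.35, 1],
  [0, -1.06, 0, 10.9, 0, 6.35, 1],
])

```text
t: 7.55
tcp_pos: [0.5968, -0.3195, 0.0956]
tool_rot: [-0.651, 0.274, -0.278, 0.651]
force: [2.0, -1.6, -4.0]
finger_gap: 0.248
```

```bash
python3 chk.py c4 216 207 198 189 180 171 163;python3 sc.py s4
```

```text
7.55 [ 0.59676736 -0.31952443  0.09562042] F [ 2.  -1.6 -4. ] [ 0.07 -0.06 -0.55] gap 0.24844612530903987 bear 224.15413186391683 r 0.12492902008913569 yawbear 224.09961353614162
216.0 [-0.0, 0.14, 0.0, -1.77, 0.35, 0.15]
207.0 [-0.0, 0.3, 0.0, -3.68, 0.35, 0.57]
198.0 [-0.0, 0.46, 0.0, -5.5, 0.34, 1.29]
189.0 [-0.0, 0.61, 0.0, -7.18, 0.33, 2.29]
180.0 [-0.0, 0.77, 0.0, -8.69, 0.33, 3.54]
171.0 [-0.0, 0.93, 0.0, -9.99, 0.32, 5.0]
163.0 [-0.0, 1.07, 0.0, -10.93, 0.32, 6.47]
red (np.int64(32), np.float64(39.699988760174264), np.float64(-138.3012983625897), np.float64(52.10093412787695), 'rel', np.float64(1.9477872490537054))
grn (np.int64(42), np.float64(81.57696353719483), np.float64(68.73981004069569), np.float64(94.48861108554827), 'rel', np.float64(2.678678339687332))
```

View pics/s4.png

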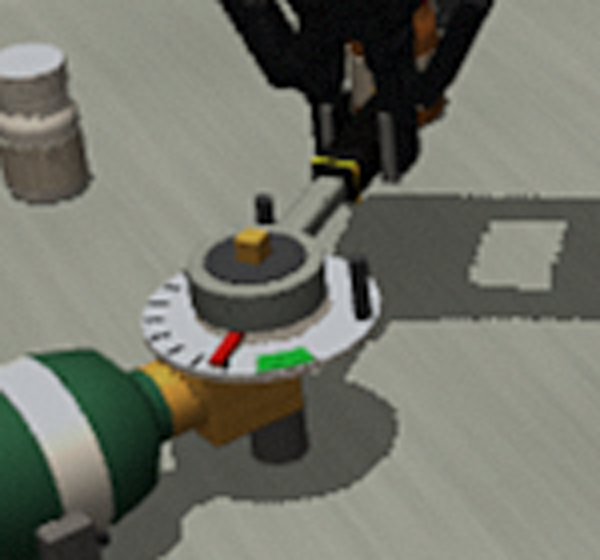

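The pointer is at crop (226,350), about 2.0 rad, so it needs roughly 0.62 rad more. I'll go clockwise again, then make a partial stroke.

Emit:
step_arm([
  [0, 0.14, 0, -1.75, 0, 0.15, 1],
  [0, 0.3, 0, -3.65, 0, 0.57, 1],
  [0, 0.45, 0, -5.5, 0, 1.3, 1],
  [0, 0.61, 0, -7.2, 0, 2.3, 1],
  [0, 0.77, 0, -8.7, 0, 3.5, 1],
  [0, 0.93, 0, -10, 0, 5, 1],
  [0, 1.06, 0, -10.9, 0, 6.45, 1],
  [0, 1.06, 0, -10.9, 0, 6.45, 1],
])

```text
t: 8.65
tcp_pos: [0.5673, -0.1959, 0.0956]
tool_rot: [0.422, -0.565, 0.569, -0.424]
force: [0.5, -1.5, -2.4]
finger_gap: 0.246
```

Emit:
step_arm([
  [0, -0.13, 0, 1.7, 0, 0.1, 1],
  [0, -0.29, 0, 3.65, 0, 0.5, 1],
  [0, -0.45, 0, 5.5, 0, 1.2, 1],
  [0, -0.53, 0, 6.3, 0, 1.7, 1],
  [0, -0.53, 0, 6.3, 0, 1.7, 1],
])

```text
t: 9.28
tcp_pos: [0.5652, -0.2619, 0.0956]
tool_rot: [-0.556, 0.434, -0.438, 0.557]
force: [0.4, -0.8, -3.7]
finger_gap: 0.247
```

```bash
python3 chk.py c5 196 198 200 202 204 206 210 216 ;python3 sc.py s5
```

```text
9.275 [ 0.56518462 -0.26186316  0.09558577] F [ 0.4 -0.8 -3.7] [-0.02  0.02 -0.34] gap 0.24703713456241558 bear 193.61699852964998 r 0.1247211380596975 yawbear 193.85949550197535
red n 45 bearing 75.42495401895285 71.01604149907604 79.92241099689898 angle 2.5713055179799795
196.0 [-0.0, -0.04, 0.0, 0.52, 0.36, 0.01]
198.0 [-0.0, -0.07, 0.0, 0.95, 0.36, 0.03]
200.0 [-0.0, -0.11, 0.0, 1.39, 0.36, 0.07]
202.0 [-0.0, -0.14, 0.0, 1.82, 0.37, 0.13]
204.0 [-0.0, -0.18, 0.0, 2.25, 0.37, 0.2]
206.0 [-0.0, -0.21, 0.0, 2.67, 0.37, 0.28]
210.0 [-0.0, -0.28, 0.0, 3.52, 0.37, 0.49]
216.0 [-0.0, -0.39, 0.0, 4.75, 0.38, 0.92]
red (np.int64(24), np.float64(76.49430984516947), np.float64(72.41081014780976), np.float64(81.48123918985904), 'rel', np.float64(2.5899692980228437))
grn (np.int64(31), np.float64(83.0577022457559), np.float64(68.73981004069569), np.float64(94.48861108554827), 'rel', np.float64(2.704522105513452))
```

View pics/s5.png

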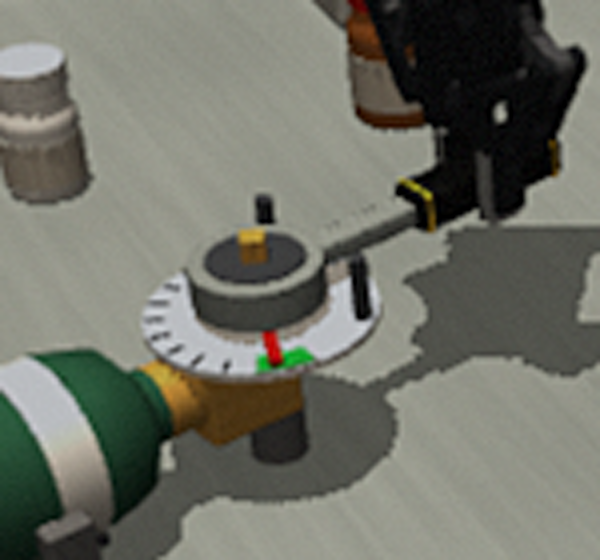

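The pointer (272,348) is inside the sector, which spans 258–314, but about 5° short of its middle. I'll nudge it 4° further and then let go.

Emit:
step_arm([
  [0, -0.07, 0, 0.9, 0, 0.03, 1],
  [0, -0.07, 0, 0.9, 0, 0.03, 1],
  [0, -0.07, 0, 0.9, 0, 0.03, 1],
])

```text
t: 9.75
tcp_pos: [0.5674, -0.27, 0.0956]
tool_rot: [0.571, -0.415, 0.419, -0.571]
force: [0.8, -1.2, -4.6]
finger_gap: 0.246
```

```bash
python3 chk.py c6 198;python3 sc.py s6
```

```text
9.75 [ 0.567433   -0.26995575  0.0955997 ] F [ 0.8 -1.2 -4.6] [-0.01 -0.02 -0.47] gap 0.24580154482662403 bear 197.4761645268704 r 0.12472401330460328 yawbear 197.77448528997405
198.0 [-0.0, -0.0, 0.0, 0.11, 0.36, 0.0]
red (np.int64(26), np.float64(80.55168982120333), np.float64(75.87077198567945), np.float64(86.00626302132), 'rel', np.float64(2.6607839376091236))
grn (np.int64(27), np.float64(81.65045897432186), np.float64(68.73981004069569), np.float64(94.48861108554827), 'rel', np.float64(2.679961077050392))
```

View pics/s6.png

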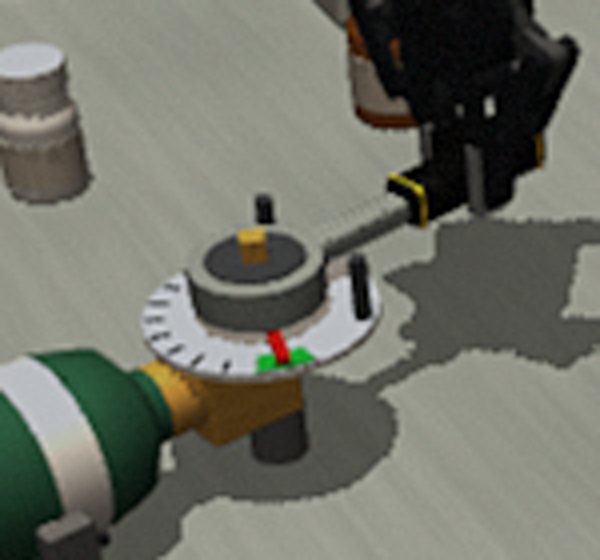

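The pointer (279,347) is now mid-sector with green on both sides. I'll open the gripper and go straight up.

Emit:
step_arm([
  [0, 0, 0, 0, 0, 0, -0.2],
  [0, 0, 0, 0, 0, 0, -0.2],
  [0, 0, 0, 0, 0, 0, -0.2],
  [0, 0, 0, 0, 0, 0, -0.2],
  [0, 0, 0, 0, -4, 0, -0.2],
  [0, 0, 0, 0, -9, 0, -0.2],
  [0, 0, 0, 0, -13, 0, -0.2],
  [0, 0, 0, 0, -15, -6, -0.2],
  [0, 0, 0, 0, -15, -12, -0.2],
  [0, 0, 0, 0, -15, -14, -0.2],
  [0, 0, 0, 0, -15, -14, -0.2],
])

```text
t: 11.22
tcp_pos: [0.4329, -0.3127, 0.2453]
tool_rot: [-0.571, 0.415, -0.419, 0.571]
force: [0.8, -0.3, -0.6]
finger_gap: 0.599
```

```bash
python3 chk.py c7;python3 sc.py s7; python3 -c "
from h import *
cam('scene','s7full')"
```

```text
11.225 [ 0.43290327 -0.31266646  0.24534919] F [ 0.8 -0.3 -0.6] [-0.03 -0.03  0.03] gap 0.5994380625388416 bear 197.54917266102018 r 0.2658707507129333 yawbear 197.65703431869758
red n 52 bearing 78.99835068141671 73.70680927123448 83.56799175345293 angle 2.633673055219751
red (np.int64(26), np.float64(71.75709493808532), np.float64(-147.83805899892283), np.float64(86.00626302132), 'rel', np.float64(2.5072893005196684))
grn (np.int64(27), np.float64(81.65045897432186), np.float64(68.73981004069569), np.float64(94.48861108554827), 'rel', np.float64(2.679961077050392))
```

View pics/c7.png

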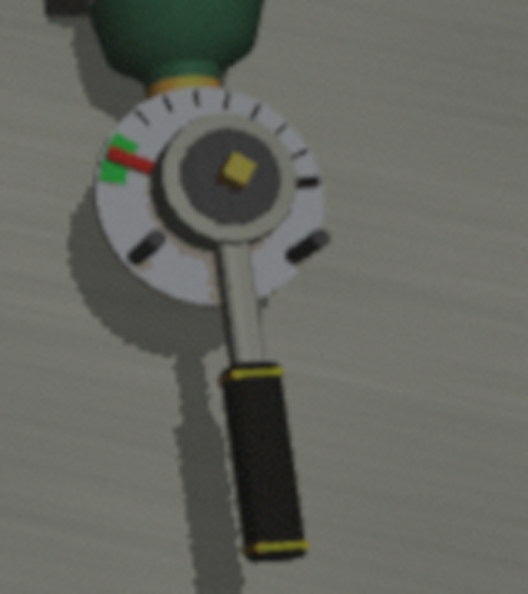

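View pics/s7full.png

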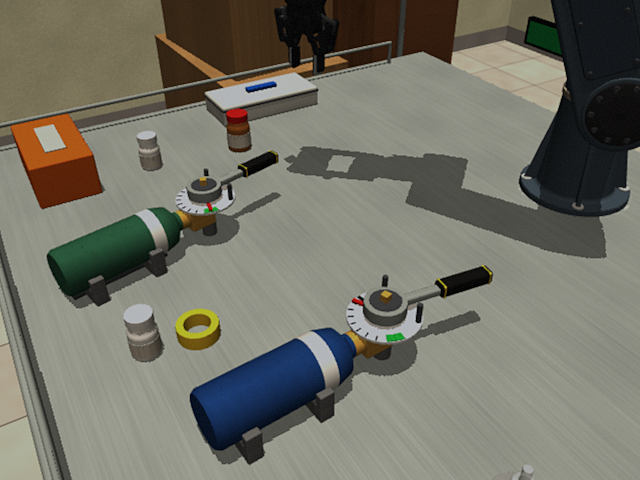

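The pointer at crop (130,160) is mid-sector with green on both sides. The wrench is released, the blue one is unmoved, and the arm is clear.

```bash
python3 -c "
from station import *
print(sign_off())"
```

```text
the job is handed in; nothing more can be done
None
```

The green cylinder's valve is open. The red pointer sits in the middle of the green sector, and the job was handed in at about 11.3 s of the 67 s allowed.

I gripped the green wrench and made two full anticlockwise strokes, then a partial one with a small final nudge. I then opened the gripper and backed well clear.

- **Pointer:** the last top view puts it at about 2.63 rad (sector 2.4 to 2.85), with green visible on both sides. The last scene-camera measurement came out at 2.51 because its red mask caught a stray pixel. Before release the same camera gave 2.66, and the later pictures show the pointer still mid-sector.
- **Blue wrench:** it was never touched and looks unchanged in the final picture.
- **Forces:** the readings I took stayed below 7 N.

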